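Swing a circuit card upright and tuck it under the stand's sprung arm

TASK

Pick up the green circuit card by the two ends of its black grip bar and let it swing down between the fingers until it hangs from them: it turns about the bar when the grip is eased, and holds again when the grip is tightened. Then tuck its bare lower edge down between the aluminium plate and the sprung roller arm of the card stand, component side towards the arm, roughly in the middle of the plate, until the edge rests on the stand's floor, and let go so that the arm holds the card upright. Leave the other things on the bench where they are.

Things in the scene. Friction and masses are not known exactly. Their poses are not given: they have to be found in the camera images.
- card_bar (a point): Centre of the black grip bar (14 mm diameter) at one end of the loose green circuit card. The bar runs along the card's y and ends on each side in an orange round boss (8 mm diameter, 4 mm long; 52 mm over both ends) where the fingers go. Axes: x from bar to bare lower edge, z out of the component side. At the start the card lies component side up, bar axis 20 mm above the bench.
- card_foot (a point): Middle of the card's bare lower edge (board 4 mm thick, 40 mm wide, so it passes between the fingers), in its mid-plane; axes as card_bar, 140 mm along x from it. From this edge up to 48 mm both faces are bare; above that are 18 mm brass standoffs on the -z side, on which it lies at the start, and components up to 16 mm out of the mid-plane on the +z side.
- card_front (a point): Top of the finned heat sink on the component side: 71 mm from the bar axis, 16 mm out of the mid-plane along z; axes as card_bar. The card weighs 105 to 195 g, centre of mass about 70 mm from the bar. Gripped with 40 N it stays nearly level; somewhere below 30 N it starts to turn about the bar, and it may stop some degrees short of plumb until eased to 3 to 8 N; letting go drops it.
- stand_floor (a point): Where the lower edge goes on the card stand (dark steel base 110 x 90 x 12 mm, fixed): on the stand's floor, 12 mm above the bench, 2 mm in front of the face of the upright aluminium plate, mid-way along it. Axes: x from plate to sprung arm, y along the plate, z up. The plate (70 mm wide) stands upright to 36 mm above the floor; its lip leans back by 4 mm to 46 mm above the floor.
- clip_roller (a point): Centre of the free-turning black rubber roller (16 mm diameter, 48 mm long) carried by the orange sprung arm, 26 mm above the stand's floor; shut, it stops 1 mm short of the plate. Between the top of the roller (34 mm above the floor) and the plate's lip is the groove that the card's edge enters: keep the edge close to the plate, else it lands on top of the roller and jams.
- clip (a joint): Angle of the orange sprung arm, hinged near the stand's floor 8 mm in front of stand_floor: 0 shut, grows as it is pushed away from the plate, up to 0.8; about 0.13 with the card behind the roller. The spring pushes the roller with about 3 N shut and 4 N with the card behind it; pushing the card in takes about 5 to 15 N downward.
- breadboard_mid (a point): bystander: white solderless breadboard 165 x 55 x 9 mm, centre
- spool_mid (a point): bystander: grey spool, 52 mm diameter, 40 mm high, centre
- module_mid (a point): bystander: small blue circuit module 60 x 40 x 22 mm, near its centre
- driver_grip (a point): bystander: screwdriver, middle of its handle
- meter_mid (a point): bystander: yellow hand-held meter 150 x 75 x 40 mm, near its centre
- jar_mid (a point): bystander: amber jar 56 mm diameter, 65 mm high, centre
Things that resemble listed ones, but are neither listed nor needed, are in the scene too. Of the things like the part that bears card_bar, leave any that is white; of the rest the larger one is meant.

How it is judged:
By the outcome, as a careful person would: the job done as asked, in the order asked, and still so for the second after the job is handed in, with the robot touching nothing.
It also fails if it takes over 53 s, if anything falls off the work surface, if the arm or the gripper's body presses on something with over 40 N, if the wrist force passes 120 N, or if a joint passes its speed limit or range.

ROBOT

A 7-joint arm with a two-finger parallel gripper is mounted at the origin on the work surface. World frame = base frame: x ahead of the robot, y to its left, z up, the work surface at z = 0. Lengths are in m, angles in rad, forces in N, time in s.
With the tool pointing down it reaches from about 0.425 to 1.025 m from the base axis. Payload 9.4 kg.
Tool frame: the origin (TCP) lies midway between the tips of the shut fingers; the grasp point (between the pads) lies 19 mm behind it; y points along the fingers, x is the direction in which the jaws open and shut, and the axes are right-handed (so a half turn about y gives the same grasp; the last joint's range is limited). The gripper opens to 85 mm and grips with 20 to 120 N. Pads are 22 mm wide; open, the fingers measure 114 mm over their backs; the gripper's body (76 mm by 85 mm) begins 54 mm behind the grasp point. The pads swing forward as they close: fully open they stand 13 mm farther back than shut.
Start: joints at [1.257, 0.599, -0.003, 1.599, 0.002, 0.943, -0.08], TCP at [0.17, -0.705, 0.231] pointing down, gripper open.
Joint ranges: [-2.57, 2.57], [-0.35, 1.97], [-1.29, 1.29], [0.11, 2.56], [-1.05, 4.19], [0.11, 1.86], [-2.63, 2.63]. Speed limits (rad/s): [2.22, 2.22, 3.01, 3.01, 3.14, 3.14, 3.14].

INTERFACE

Orientations are given as a unit quaternion [w, x, y, z].
In Python, from station import arm gives the robot as it stands. The module is installed in compiled form; this text tells all that it offers.
- The arm moves only by the shell command python3 -m jog 'ROWS'. ROWS is JSON, a list that holds one entry, the list of rows, each a list of 7 numbers: the shift along the tool's x, y, z in cm, then the turn, a rotation vector about the tool's x, y, z in rad, then the opening, from 0 (shut) to 1 (fully open). In form: [[[x, y, z, ax, ay, az, grip], ...]]. A call has 1 to 5 rows; each row shifts and turns the commanded pose from where the row before left it, along the tool's axes as they then stand; what a row does not reach is not made up. A row lasts 1/10 s, in which the tool goes at most 50 mm and 8.59 degrees, less where a joint would pass 70% of its speed; a pose out of reach is approached as far as the arm can. A call is refused whole if a number of a shift passes 5 or a number of a turn 0.15, either way. A call with a gripper value outside its range is refused whole. The fingers move at their own pace and stop on an object; the grip force is fixed at half the most. Time passes only in rows, so rows that do not move let the fingers close. It gives the time, the measured TCP pose, the force and the opening at its end, in the units of the state.
- arm.sense(): the state, without advancing time (a new reading comes with each control period).
- arm.capture(name): name is "side" or "top"; returns a dict with "frame" (480x640x3 uint8, red, green, blue), "z_map" (480x640 float32, m along the optical axis (not along the pixel's ray), 0 where there is no reading), "K" (3x3 intrinsics, pixels), "origin" and "orientation" of the camera in the world. Camera axes: x right, y up, looking along -z (the intrinsics and any distortion apply to the point x, -y, -z); pixel columns grow to the right and rows downward; lengths in m; the calibration is good to about 2 mm. A picture is of the moment at which its call begins.
- arm.finish_job(): hands the job in, once; it reports no verdict.
Trained networks look in a picture, given as the dict that the camera call returned (one of the last four; its "shot" number tells which), for a name from the list of things; names that differ only in an ending like _2 or _b are one class to them, and where a whole thing is asked for, a point or a joint stands for the part that bears it (a point fixed in the world has none). Each returns a list of dicts, best first, with "confidence" (0 to 1); they miss things now and then, are a little off and sometimes report something else, mostly with a low value. They report only what shows in the picture. A call takes as long as a camera call. They do not tell look-alikes from the thing itself.
- arm.outline_of(picture, thing): "region" (480x640 bool, what is visible of it) and "at" ([column, row] in pixels, amid what is visible of it).
The state is a dict: "clock": time; "q": joint angles; "joint_velocities": joint speeds; "effort": joint torques, N m; "eef_pos": TCP position; "ee_rot": TCP orientation; "force": force on the tool from outside, world axes, zero at the start; "ft_torque": the same for the moment, N m; "grip_width": opening from 0.0 (shut) to 1.0 (fully open).
Only numpy, scipy, OpenCV 4.12 (cv2) and the standard library are available. Lean on these libraries where they do the work, as an engineer would, in place of code of your own. Each camera call takes 0.05 s, during which the arm holds its last target. There are 200 camera calls.

## Working session

There is one attempt and no reset: what is moved stays moved. The work goes in short steps, Python scripts to look and compute and a shell command to move; the robot and the scene stay as the last step left them, time stands still between calls to the robot, and variables do not carry over. Pictures are saved under pics/ and viewed, about 8 in all and at most 12, crops included, and the job is handed in when it is done.

```bash
mkdir -p pics
cat > h.py <<'E'
import numpy as np, cv2
from scipy.spatial.transform import Rotation as R
from station import arm
def rot(q): return R.from_quat([q[1],q[2],q[3],q[0]])
def world(p,u,v,z=None):
    z=p["z_map"][int(round(v)),int(round(u))] if z is None else z
    K=p["K"]; x=(u-K[0,2])/K[0,0]*z; y=(v-K[1,2])/K[1,1]*z
    return np.array(p["origin"])+rot(p["orientation"]).apply([x,-y,-z])
def cloud(p,m):
    v,u=np.nonzero(m&(p["z_map"]>0)); z=p["z_map"][v,u]; K=np.array(p["K"])
    c=np.c_[(u-K[0,2])/K[0,0]*z,-(v-K[1,2])/K[1,1]*z,-z]
    return np.array(p["origin"])+rot(p["orientation"]).apply(c)
def save(p,n,c=None,s=1):
    f=p["frame"][:,:,::-1]
    if c: f=f[c[1]:c[3],c[0]:c[2]]
    cv2.imwrite("pics/"+n,cv2.resize(f,None,fx=s,fy=s))
def st():
    s=arm.sense(); print("t",round(s["clock"],2),"p",np.round(s["eef_pos"],4),"F",np.round(s["force"],1),"g",round(s["grip_width"],3)); print(np.round(rot(s["ee_rot"]).as_matrix(),3).tolist(), np.round(s["q"],2)); return s
E
python3 - <<'E'
from h import *
st()
for n in("side","top"):
    p=arm.capture(n); save(p,n+"0.png"); print(n,p["origin"],p["orientation"],p["K"].tolist() if hasattr(p["K"],"tolist") else p["K"], [k for k in p])
    for t in("card_bar","card_foot","card_front","stand_floor","clip_roller","clip","meter_mid","jar_mid","module_mid"):
        for r in arm.outline_of(p,t)[:3]:
            c=cloud(p,r["region"]); print(t,round(r["confidence"],2),np.round(r["at"]),r["region"].sum(),np.round(np.median(c,0),3) if len(c) else "",np.round(np.ptp(c,axis=0),3) if len(c) else "")
E
```

```text
t 0.0 p [ 0.1699 -0.7043  0.2304] F [ 0.4 -0.9  0.3] g 1.0
[[0.235, -0.001, 0.972], [-0.972, 0.001, 0.235], [-0.002, -1.0, -0.0]] [ 1.26  0.6  -0.    1.6   0.    0.94 -0.08]
side [ 0.335683   -0.70266071  0.788433  ] [ 0.90931809  0.38782796 -0.04905512 -0.14256112] [[443.6509255727667, 0.0, 324.40543116857856], [0.0, 443.6509255727667, 238.65237017727787], [0.0, 0.0, 1.0]] ['frame', 'z_map', 'K', 'origin', 'orientation', 'shot']
card_bar 0.95 [376. 401.] 949 [ 0.526 -0.364  0.016] [0.051 0.108 0.031]
card_bar 0.84 [249. 368.] 1610 [ 0.317 -0.239  0.023] [0.106 0.152 0.043]
card_bar 0.63 [346. 345.] 1428 [ 0.509 -0.241  0.023] [0.149 0.073 0.042]
card_foot 0.79 [377. 396.] 950 [ 0.526 -0.363  0.016] [0.045 0.117 0.031]
card_foot 0.62 [345. 341.] 1467 [ 0.51  -0.241  0.023] [0.159 0.073 0.043]
card_foot 0.58 [253. 372.] 1542 [ 0.318 -0.238  0.023] [0.106 0.165 0.043]
card_front 0.78 [252. 368.] 1536 [ 0.318 -0.237  0.023] [0.106 0.157 0.043]
card_front 0.66 [380. 396.] 921 [ 0.526 -0.363  0.016] [0.045 0.107 0.031]
card_front 0.64 [347. 343.] 1515 [ 0.508 -0.241  0.022] [0.157 0.074 0
[... 1230 characters left out ...]
0 [ 0.508 -0.238  0.023] [0.154 0.071 0.045]
card_front 0.98 [424. 336.] 1139 [ 0.321 -0.228  0.023] [0.099 0.142 0.046]
card_front 0.92 [475. 247.] 510 [ 0.526 -0.357  0.017] [0.04  0.106 0.019]
card_front 0.84 [426. 254.] 1061 [ 0.509 -0.238  0.023] [0.147 0.066 0.041]
stand_floor 0.62 [213. 225.] 1764 [0.571 0.251 0.013] [0.124 0.11  0.07 ]
clip_roller 0.77 [209. 217.] 363 [0.589 0.259 0.046] [0.044 0.068 0.055]
clip 0.75 [214. 214.] 356 [0.59  0.259 0.046] [0.044 0.068 0.055]
meter_mid 0.58 [108. 255.] 2407 [0.498 0.497 0.031] [0.161 0.151 0.047]
jar_mid 0.94 [541. 249.] 727 [ 0.523 -0.499  0.062] [0.066 0.092 0.075]
module_mid 0.92 [251. 148.] 397 [0.758 0.183 0.014] [0.06  0.041 0.025]
```

View pics/side0.png

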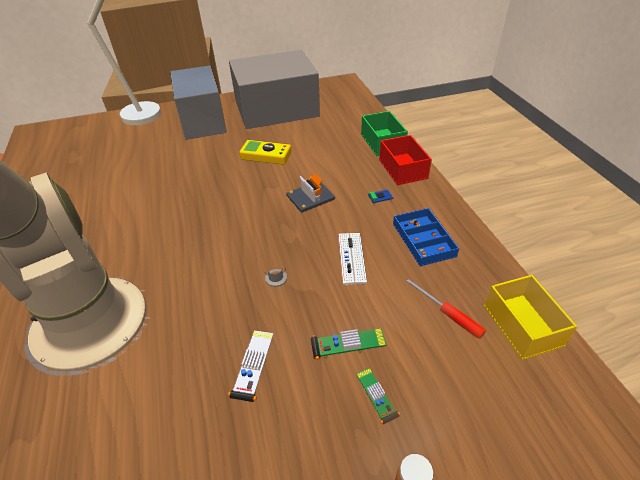

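View pics/top0.png

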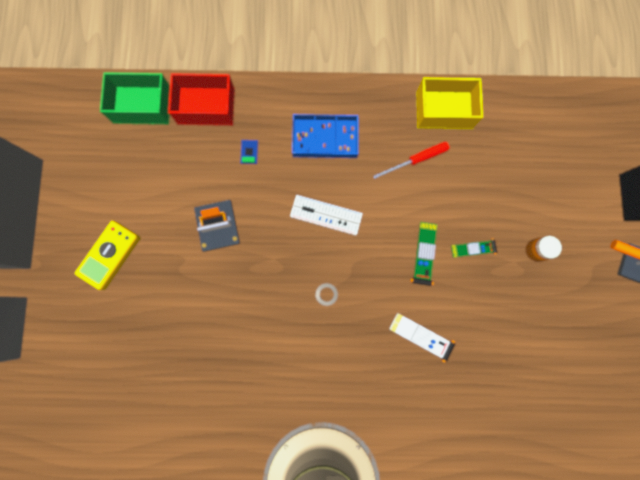

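```bash
cat >> h.py <<'E'
def ray(p,u,v,h):
    o=np.array(p["origin"]); d=world(p,u,v,1.0)-o
    return o+d*(h-o[2])/d[2]
E
python3 - <<'E'
from h import *
T=arm.capture("top"); S=arm.capture("side")
np.savez("a.npz",tz=T["z_map"],sz=S["z_map"])
def crop(p,c): return cv2.resize(p["frame"][c[1]:c[3],c[0]:c[2],::-1],(400,300),interpolation=cv2.INTER_NEAREST)
im=np.vstack([np.hstack([crop(T,(388,215,468,295-20+0)),crop(T,(185,192,249,240+0))]),np.hstack([crop(S,(300,311,396,383)),crop(S,(276,166,340,214))])])
cv2.imwrite("pics/c1.png",im)
for n,p,c,e in(("top",T,(400,215,450,292),(190,195,245,255)),("side",S,(300,320,396,365),(280,165,340,215))):
    f=cv2.cvtColor(p["frame"],cv2.COLOR_RGB2HSV)
    def comp(m,c,h):
        M=np.zeros(m.shape,np.uint8); M[c[1]:c[3],c[0]:c[2]]=m[c[1]:c[3],c[0]:c[2]]
        k,l,s,ce=cv2.connectedComponentsWithStats(M)
        for i in range(1,k):
            if s[i,4]>2: print("  ",s[i].tolist(),ce[i].round(1),"ray",ray(p,*ce[i],h).round(4), "z",cloud(p,l==i)[:,2].mean().round(4) if (cloud(p,l==i).size) else "")
    print(n,"card orange"); comp((f[...,0]<16)&(f[...,1]>190)&(f[...,2]>130),c,.02)
    print("black"); comp((f[...,2]<60),c,.025)
    print("yellow"); comp((f[...,0]>22)&(f[...,0]<34)&(f[...,1]>150)&(f[...,2]>150),c,.02)
    print("stand orange"); comp((f[...,0]<16)&(f[...,1]>190)&(f[...,2]>130),e,.04)
    print("plate bright"); comp((f[...,1]<50)&(f[...,2]>140),e,.058)
E
```

```text
top card orange
black
   [415, 279, 15, 5, 39] [422.5 281.2] ray [ 0.4465 -0.231   0.025 ] z 0.0264
yellow
   [419, 223, 19, 7, 70] [429.  225.5] ray [ 0.5784 -0.2513  0.02  ] z 0.0203
stand orange
   [201, 208, 21, 11, 151] [210.4 212.9] ray [0.598  0.2626 0.04  ] z 0.0513
plate bright
   [197, 216, 33, 15, 154] [213.  225.1] ray [0.5662 0.2507 0.058 ] z 0.0451
side card orange
   [320, 340, 2, 8, 8] [320.6 343.5] ray [ 0.4596 -0.2241  0.02  ] z 0.0232
   [322, 349, 1, 3, 3] [322. 350.] ray [ 0.4579 -0.2391  0.02  ] z 0.0232
   [315, 356, 4, 4, 11] [316.6 358. ] ray [ 0.4427 -0.253   0.02  ] z 0.0194
black
   [311, 339, 1, 3, 3] [311. 340.] ray [ 0.4428 -0.2134  0.025 ] z 0.0231
   [312, 342, 9, 17, 64] [315.5 350.3] ray [ 0.4446 -0.2388  0.025 ] z 0.0246
   [328, 349, 3, 1, 3] [329. 349.] ray [ 0.4709 -0.2443  0.025 ] z 0.0242
   [324, 350, 3, 1, 3] [325. 350.] ray [ 0.4627 -0.244   0.025 ] z 0.0223
yellow
   [376, 329, 9, 16, 64] [379.7 336.7] ray [ 0.578  -0.2461  0.02  ] z 0.0218
stand orange
   [309, 173, 13, 23, 135] [316.2 182.4] ray [0.5967 0.2661 0.04  ] z 0.0474
plate bright
   [300, 176, 14, 17, 54] [306.7 184.3] ray [0.5635 0.2431 0.058 ] z 0.0517
   [302, 188, 13, 14, 39] [308.5 194.4] ray [0.5562 0.1992 0.058 ] z 0.02
   [315, 195, 4, 3, 6] [316.2 196. ] ray [0.5734 0.186  0.058 ] z 0.0212
```

View pics/c1.png

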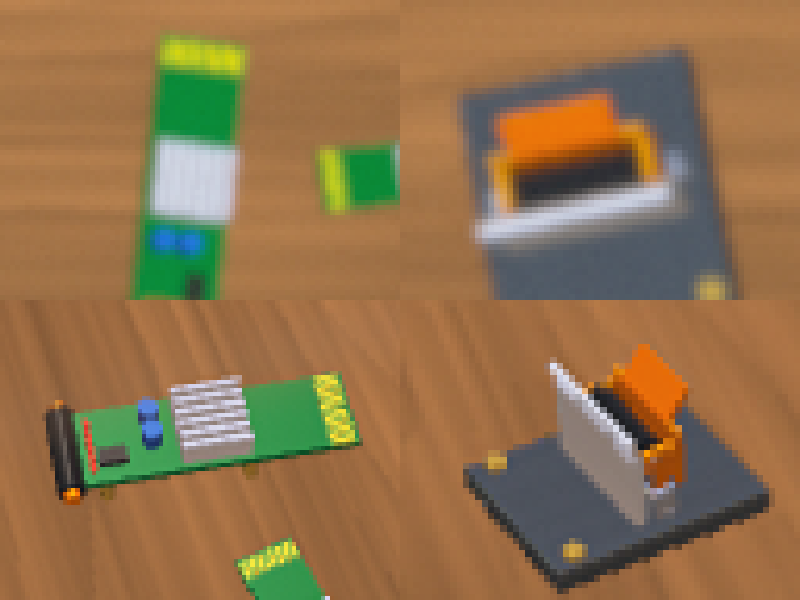

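Run:
```python
from h import *
for n in("top","side"):
    p=arm.capture(n)
    r=min(arm.outline_of(p,"card_foot"),key=lambda r:np.hypot(*(np.array(r["at"])-((428,252) if n=="top" else (345,341)))))
    c=cloud(p,r["region"]); c=c[(c[:,2]>.012)]
    b=c[(abs(c[:,2]-.022)<.005)]
    def rect(q,nm):
        (cx,cy),(w,h),a=cv2.minAreaRect(q[:,:2].astype(np.float32)); print(n,nm,"c",round(cx,4),round(cy,4),"size",round(w,4),round(h,4),"ang",round(a,2))
    rect(c,"card all"); 
    d=np.linalg.svd(b[:,:2]-b[:,:2].mean(0),full_matrices=False)[2][0]; print(" pca",np.degrees(np.arctan2(d[1],d[0])))
    d=d*np.sign(d[0]); e=np.array([-d[1],d[0]]); s=c[:,:2]@d; t=c[:,:2]@e
    print(" along",np.percentile(s,[0,2,98,100]).round(4)," mid t board",np.percentile(t[(s>s.min()+.02)],[2,50,98]).round(4)," bar t",np.percentile(t[s<s.min()+.012],[0,50,100]).round(4),"bar z",np.percentile(c[s<s.min()+.012,2],[50,95]).round(4))
    m=np.percentile(s,0.5)+.007; tm=np.mean(np.percentile(t[s>s.min()+.02],[2,98])); print(" bar est",(m*d+tm*e).round(4),"foot est",((np.percentile(s,99.5))*d+tm*e).round(4))
    r=min(arm.outline_of(p,"stand_floor"),key=lambda r:np.hypot(*(np.array(r["at"])-((213,225) if n=="top" else (308,194)))))
    c=cloud(p,r["region"]); rect(c[(c[:,2]>.003)&(c[:,2]<.018)],"base")
    # plate top edge
    f=cv2.cvtColor(p["frame"],cv2.COLOR_RGB2HSV); m=r["region"]&(f[...,1]<50)&(f[...,2]>140)
    c=cloud(p,m); q=c[c[:,2]>.05]; rect(q,"plate top"); print(len(q),q[:,2].max().round(4),q[:,2].mean().round(4))
    l=np.polyfit(q[:,1],q[:,0],1); print(" line x=",l.round(4),np.degrees(np.arctan(l[0])),"y range",q[:,1].min(),q[:,1].max())
    f0=c[(c[:,2]<.045)&(c[:,2]>.018)]; 
    if len(f0)>10: print(" plate back face line",np.polyfit(f0[:,1],f0[:,0],1).round(4),len(f0))
st()
```

```text
top card all c 0.513 -0.239 size 0.0494 0.1469 ang 81.5
 pca 172.19454442015532
 along [0.4671 0.4697 0.6104 0.6143]  mid t board [-0.1856 -0.1655 -0.1474]  bar t [-0.191  -0.1665 -0.1416] bar z [0.0253 0.0292]
 bar est [ 0.4476 -0.2294] foot est [ 0.5845 -0.2482]
top base c 0.5755 0.2563 size 0.1107 0.0928 ang 13.29
top plate top c 0.5672 0.2533 size 0.0073 0.0695 ang 13.28
80 0.0613 0.0562
 line x= [-0.2377  0.6268] -13.373439917157476 y range 0.21979129278386894 0.28714128147205764
 plate back face line [-0.2615  0.6359] 61
side card all c 0.5124 -0.2401 size 0.0479 0.1463 ang 81.87
 pca 173.0209210916881
 along [0.4644 0.4672 0.6077 0.6113]  mid t board [-0.1941 -0.1774 -0.1551]  bar t [-0.1987 -0.1769 -0.1507] bar z [0.0255 0.0285]
 bar est [ 0.4476 -0.2307] foot est [ 0.5849 -0.2475]Traceback (most recent call last):
  File "<stdin>", line 14, in <module>
ValueError: min() iterable argument is empty
```

```bash
python3 -m jog '[[[0,0,0,0,0.125,0,1],[0,0,0,0,0.125,0,1],[0,0,0,0,0.124,0,1],[-3.6,0.8,1.5,0,0,0,1],[-3.6,0.8,1.5,0,0,0,1]]]'; python3 -m jog '[[[-3.6,0.8,1.5,0,0,0,1],[-3.6,0.8,1.5,0,0,0,1],[-3.6,0.8,1.5,0,0,0,1],[-3.6,0.8,1.5,0,0,0,1],[-3.6,0.8,1.5,0,0,0,1]]]'; python3 -m jog '[[[-3.6,0.8,1.5,0,0,0,1],[-3.6,0.8,1.5,0,0,0,1],[-3.6,0.8,1.5,0,0,0,1],[-3.6,0.8,1.5,0,0,0,1],[-3.6,0.8,1.5,0,0,0,1]]]'; python3 -m jog '[[[-3.6,0.8,1.5,0,0,0,1],[-3.6,0.8,1.5,0,0,0,1],[0,0,0,0,0,0,1]]]'; python3 -c "from h import *; st()"
```

```text
clock: 1.9
eef_pos: [0.2093, -0.6373, 0.215]
ee_rot: [-0.464, 0.464, -0.533, 0.534]
force: [2.0, -0.0, -0.1]
grip_width: 1.002
clock: 2.4
eef_pos: [0.3093, -0.4682, 0.1753]
ee_rot: [-0.465, 0.465, -0.533, 0.533]
force: [0.7, -0.2, -0.0]
grip_width: 1.001
clock: 2.9
eef_pos: [0.4084, -0.3003, 0.1352]
ee_rot: [-0.465, 0.464, -0.533, 0.533]
force: [0.7, -1.3, 0.5]
grip_width: 0.997
clock: 3.2
eef_pos: [0.4499, -0.2291, 0.1184]
ee_rot: [0.467, -0.466, 0.532, -0.531]
force: [-0.5, 0.0, 0.7]
grip_width: 1.002
t 3.2 p [ 0.4499 -0.2291  0.1184] F [-0.5  0.   0.7] g 1.002
[[-0.129, 0.0, 0.992], [-0.992, 0.002, -0.129], [-0.002, -1.0, 0.0]] [ 0.29  0.52  0.1   2.2  -0.13  0.43 -1.21]
```

```bash
python3 -m jog '[[[0.2,2.3,-0.3,0,0.007,0,1],[0,2.3,0,0,0,0,1],[0,2.2,0,0,0,0,1],[0,0,0,0,0,0,1]]]'
python3 - <<'E'
from h import *
st(); p=arm.capture("side"); save(p,"s2.png",(260,290,400,395),5)
E
```

```text
clock: 3.6
eef_pos: [0.4427, -0.2358, 0.0495]
ee_rot: [0.462, -0.463, 0.536, -0.534]
force: [-0.3, -0.4, 0.3]
grip_width: 1.0
t 3.6 p [ 0.4427 -0.2358  0.0495] F [-0.3 -0.4  0.3] g 1.0
[[-0.144, -0.003, 0.99], [-0.99, 0.001, -0.144], [-0.001, -1.0, -0.003]] [ 0.33  0.64  0.06  2.25 -0.15  0.26 -1.19]
```

View pics/s2.png

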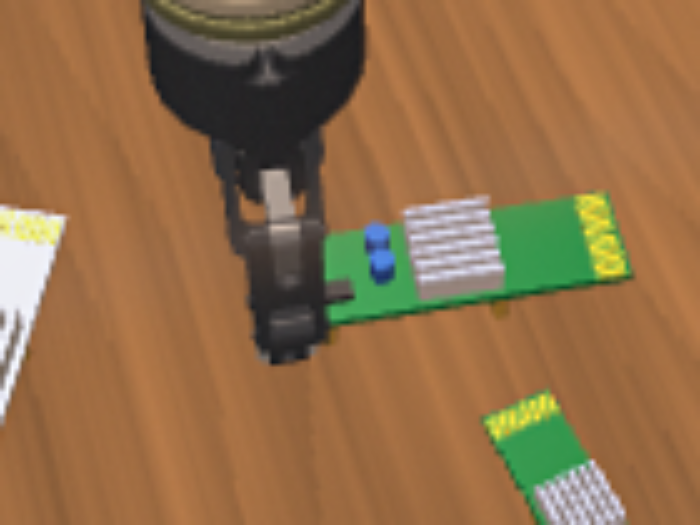

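```bash
python3 -m jog '[[[-0.5,0.8,0.3,0,0,0,1],[0,1,0,0,0,0,1],[0,0,0,0,0,0,1],[0,0,0,0,0,0,1]]]'; python3 -c "from h import *; st()"
```

```text
clock: 4.05
eef_pos: [0.4474, -0.2312, 0.0333]
ee_rot: [0.463, -0.463, 0.535, -0.535]
force: [-0.4, 1.0, -0.4]
grip_width: 1.001
t 4.05 p [ 0.4474 -0.2312  0.0333] F [-0.4  1.  -0.4] g 1.001
[[-0.144, -0.0, 0.99], [-0.99, 0.0, -0.144], [-0.0, -1.0, -0.0]] [ 0.33  0.67  0.06  2.25 -0.15  0.23 -1.2 ]
```

```bash
python3 -m jog '[[[0,1.2,-0.1,0,0,0,1],[0,1.2,0,0,0,0,1],[0,0.8,0,0,0,0,1],[0,0,0,0,0,0,1],[0,0,0,0,0,0,1]]]'; python3 -c "from h import *; st()"; python3 -m jog '[[[0,0,0,0,0,0,0.5],[0,0,0,0,0,0,0.5],[0,0,0,0,0,0,0.5],[0,0,0,0,0,0,0.5],[0,0,0,0,0,0,0.5]]]';  python3 -c "from h import *; st()"
```

```text
clock: 4.55
eef_pos: [0.4461, -0.2311, 0.0008]
ee_rot: [0.462, -0.463, 0.535, -0.534]
force: [-0.4, 0.3, 1.1]
grip_width: 1.0
t 4.55 p [ 0.4461 -0.2311  0.0008] F [-0.4  0.3  1.1] g 1.0
[[-0.144, -0.001, 0.99], [-0.99, 0.0, -0.144], [-0.0, -1.0, -0.001]] [ 0.34  0.73  0.04  2.26 -0.16  0.15 -1.19]
clock: 5.05
eef_pos: [0.4465, -0.2312, 0.0017]
ee_rot: [-0.463, 0.463, -0.535, 0.535]
force: [-0.9, 0.1, 5.3]
grip_width: 0.57
t 5.05 p [ 0.4465 -0.2312  0.0017] F [-0.9  0.1  5.3] g 0.57
[[-0.144, 0.0, 0.99], [-0.99, -0.0, -0.144], [0.0, -1.0, 0.0]] [ 0.34  0.73  0.04  2.26 -0.16  0.15 -1.19]
```

```bash
python3 -m jog '[[[0,-0.1,0,0,0,0,0.4],[0,0,0,0,0,0,0.2],[0,0,0,0,0,0,0.2],[0,0,0,0,0,0,0.2]]]'
python3 - <<'E'
from h import *
st(); p=arm.capture("side"); save(p,"s3.png",(260,290,400,395),5)
E
```

```text
clock: 5.45
eef_pos: [0.4467, -0.2312, 0.0023]
ee_rot: [-0.463, 0.463, -0.535, 0.535]
force: [1.2, 0.0, 1.8]
grip_width: 0.572
t 5.45 p [ 0.4467 -0.2312  0.0023] F [1.2 0.  1.8] g 0.572
[[-0.144, 0.0, 0.99], [-0.99, -0.0, -0.144], [0.0, -1.0, 0.0]] [ 0.34  0.73  0.04  2.26 -0.16  0.15 -1.19]
```

View pics/s3.png

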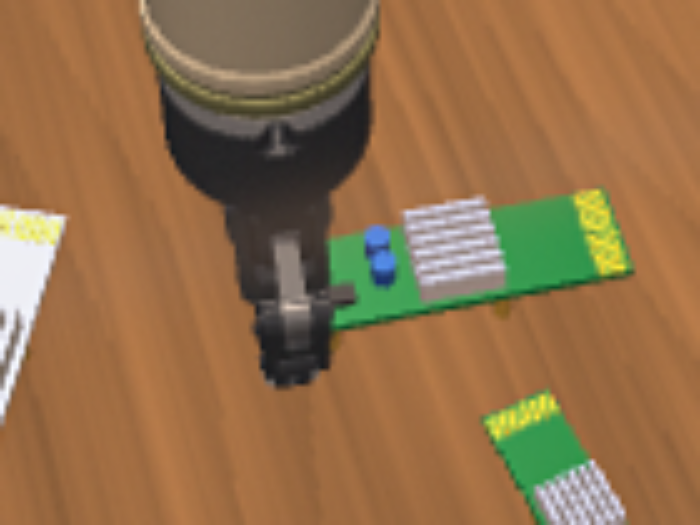

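```bash
python3 -m jog '[[[0,-0.5,0,0,0,0,0],[0,-1,0,0,0,0,0],[0,-1.5,0,0,0,0,0],[0,-2,0,0,0,0,0],[0,0,0,0,0,0,0]]]'
python3 - <<'E'
from h import *
st(); p=arm.capture("side"); save(p,"s4.png",(260,270,400,375),5)
for r in arm.outline_of(p,"card_bar")[:3]:
    c=cloud(p,r["region"]); print(r["confidence"],r["at"],np.round(np.median(c,0),3),np.round(c.min(0),3),np.round(c.max(0),3))
E
```

```text
clock: 6.0
eef_pos: [0.4471, -0.2315, 0.0546]
ee_rot: [-0.463, 0.462, -0.534, 0.536]
force: [0.7, -0.4, -1.0]
grip_width: 0.574
t 6.0 p [ 0.4471 -0.2315  0.0546] F [ 0.7 -0.4 -1. ] g 0.574
[[-0.144, 0.003, 0.99], [-0.99, -0.001, -0.144], [0.001, -1.0, 0.003]] [ 0.32  0.63  0.07  2.24 -0.15  0.27 -1.2 ]
0.64 [351.4, 330.8] [ 0.522 -0.243  0.069] [ 0.448 -0.299 -0.003] [ 0.609 -0.168  0.156]
0.63 [251.1, 366.5] [ 0.318 -0.237  0.023] [ 0.266 -0.302 -0.004] [ 0.374 -0.137  0.038]
0.57 [375.1, 396.9] [ 0.525 -0.363  0.016] [ 0.506 -0.409 -0.002] [ 0.549 -0.302  0.028]
```

View pics/s4.png

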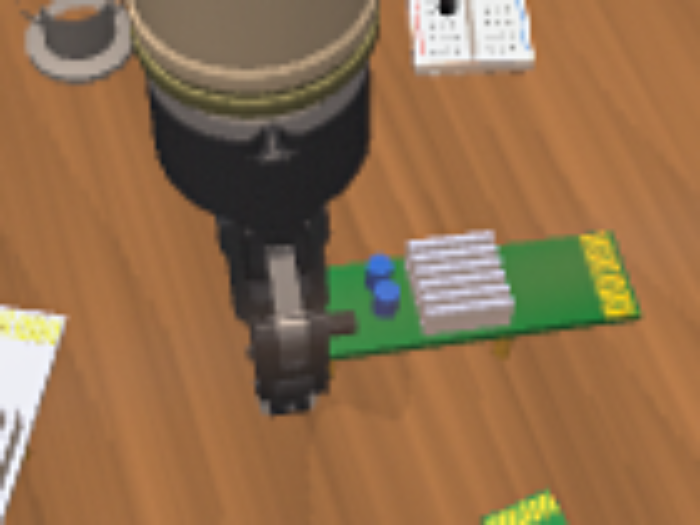

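```bash
cat >> h.py <<'E'
def card(cam="side",ref=None,d=None):
    """hang angle from region cloud near the gripper: 0 level, 90 plumb"""
    s=arm.sense(); g=np.array(s["eef_pos"])-0.023*rot(s["ee_rot"]).as_matrix()[:,1]
    p=arm.capture(cam); m=rot(s["ee_rot"]).as_matrix(); zt=m[:,2]
    f=cv2.cvtColor(p["frame"],cv2.COLOR_RGB2HSV)
    c0=cloud(p,np.ones((480,640),bool)&(p["z_map"]>0)&(((f[...,0]>45)&(f[...,0]<80)&(f[...,1]>120))|((f[...,0]>22)&(f[...,0]<36)&(f[...,1]>150))))
    r=c0-g; lx=r@m[:,0]; ly=r@m[:,1]; lz=r@zt
    k=(abs(lx)<.035)&(np.hypot(ly,lz)<.16)&(np.hypot(ly,lz)>.03); 
    a=np.degrees(np.arctan2(ly[k],lz[k])); print(cam,"n",k.sum(),"angle",np.percentile(a,[10,50,90]).round(1),"maxr",np.hypot(ly,lz)[k].max().round(3) if k.any() else "","t",round(s["clock"],2),"g",round(s["grip_width"],3),"F",np.round(s["force"],1),"barz",g[2].round(4))
    return p
E
python3 -m jog '[[[0,-3.4,0,0,0,0,0],[0,-3.4,0,0,0,0,0],[0,-3.4,0,0,0,0,0],[0,-3.4,0,0,0,0,0],[0,-3.4,0,0,0,0,0]]]';python3 -m jog '[[[0,0,0,0,0,0,0.45],[0,0,0,0,0,0,0.45]]]'; python3 -c "from h import *; card()"
python3 -m jog '[[[0,0,0,0,0,0,0.53],[0,0,0,0,0,0,0.53]]]'; python3 -c "from h import *; card()"
```

```text
clock: 6.6
eef_pos: [0.4458, -0.2308, 0.2229]
ee_rot: [0.462, -0.463, 0.535, -0.534]
force: [0.4, -0.5, -1.9]
grip_width: 0.569
clock: 6.8
eef_pos: [0.4464, -0.2309, 0.2221]
ee_rot: [-0.463, 0.463, -0.535, 0.535]
force: [0.6, -0.2, -1.7]
grip_width: 0.575
side n 722 angle [ 8.8  9.7 13.8] maxr 0.141 t 6.8 g 0.575 F [ 0.6 -0.2 -1.7] barz 0.2451
clock: 7.05
eef_pos: [0.4459, -0.2309, 0.2209]
ee_rot: [0.462, -0.463, 0.535, -0.534]
force: [0.1, -0.3, -1.8]
grip_width: 0.57
side n 726 angle [ 8.1  8.9 12.9] maxr 0.141 t 7.05 g 0.57 F [ 0.1 -0.3 -1.8] barz 0.2439
```

```bash
python3 -m jog '[[[0,0,0,0,0,0,0.55],[0,0,0,0,0,0,0.55]]]'; python3 -c "from h import *; card()"
python3 -m jog '[[[0,0,0,0,0,0,0.56]]]'; python3 -c "from h import *; card()";python3 -m jog '[[[0,0,0,0,0,0,0.565]]]'; python3 -c "from h import *; card()"
```

```text
clock: 7.3
eef_pos: [0.4464, -0.2311, 0.2219]
ee_rot: [0.463, -0.463, 0.535, -0.535]
force: [-0.0, -0.2, -0.6]
grip_width: 0.571
side n 718 angle [ 8.   9.  12.7] maxr 0.141 t 7.3 g 0.571 F [-0.  -0.2 -0.6] barz 0.2449
clock: 7.45
eef_pos: [0.4465, -0.2311, 0.2222]
ee_rot: [0.463, -0.463, 0.535, -0.535]
force: [-0.9, -0.1, -0.9]
grip_width: 0.573
side n 717 angle [ 8.   8.9 13. ] maxr 0.142 t 7.45 g 0.573 F [-0.9 -0.1 -0.9] barz 0.2452
clock: 7.6
eef_pos: [0.4465, -0.2311, 0.2223]
ee_rot: [-0.463, 0.463, -0.535, 0.535]
force: [-1.2, 0.2, -1.0]
grip_width: 0.572
side n 719 angle [ 8.   9.  12.7] maxr 0.141 t 7.6 g 0.572 F [-1.2  0.2 -1. ] barz 0.2453
```

```bash
python3 -m jog '[[[0,2.5,0,0,0,0,0.565],[0,2.5,0,0,0,0,0.565],[0,2,0,0,0,0,0.565],[0,0,0,0,0,0,0.57]]]'; python3 -c "from h import *; card()"
python3 -m jog '[[[0,0,0,0,0,0,0.574]]]'; python3 -c "from h import *; card()";python3 -m jog '[[[0,0,0,0,0,0,0.577]]]'; python3 -c "from h import *; card()"
```

```text
clock: 8.05
eef_pos: [0.4453, -0.2305, 0.1503]
ee_rot: [0.462, -0.463, 0.536, -0.533]
force: [0.2, 0.5, -1.7]
grip_width: 0.575
side n 661 angle [ 9.1 10.1 14. ] maxr 0.14 t 8.05 g 0.575 F [ 0.2  0.5 -1.7] barz 0.1733
clock: 8.2
eef_pos: [0.4469, -0.2314, 0.153]
ee_rot: [-0.463, 0.463, -0.535, 0.535]
force: [-0.8, -0.9, -1.0]
grip_width: 0.577
side n 677 angle [ 7.8  8.8 12.5] maxr 0.141 t 8.2 g 0.577 F [-0.8 -0.9 -1. ] barz 0.176
clock: 8.35
eef_pos: [0.447, -0.2314, 0.1533]
ee_rot: [-0.463, 0.462, -0.534, 0.535]
force: [0.1, 0.8, -0.5]
grip_width: 0.582
side n 679 angle [ 7.8  8.8 12.4] maxr 0.141 t 8.35 g 0.582 F [ 0.1  0.8 -0.5] barz 0.1763
```

```bash
for i in 1; do python3 -m jog '[[[0,0,0,0,0,0,0.58]]]'; python3 -c "from h import *; card()";python3 -m jog '[[[0,0,0,0,0,0,0.583]]]'; python3 -c "from h import *; card()"; python3 -m jog '[[[0,0,0,0,0,0,0.586]]]'; python3 -c "from h import *; card()"; done
```

```text
clock: 8.5
eef_pos: [0.4468, -0.2312, 0.1529]
ee_rot: [-0.463, 0.462, -0.534, 0.535]
force: [0.7, -0.8, -1.2]
grip_width: 0.579
side n 679 angle [ 7.9  8.8 12.5] maxr 0.14 t 8.5 g 0.579 F [ 0.7 -0.8 -1.2] barz 0.1759
clock: 8.65
eef_pos: [0.4466, -0.2312, 0.1525]
ee_rot: [-0.463, 0.463, -0.535, 0.535]
force: [-0.4, -0.2, -0.9]
grip_width: 0.588
side n 677 angle [ 7.8  8.8 12.6] maxr 0.141 t 8.65 g 0.588 F [-0.4 -0.2 -0.9] barz 0.1755
clock: 8.8
eef_pos: [0.4465, -0.2311, 0.1523]
ee_rot: [-0.463, 0.463, -0.535, 0.535]
force: [0.7, -0.3, -1.3]
grip_width: 0.588
side n 676 angle [ 7.8  8.8 12.5] maxr 0.141 t 8.8 g 0.588 F [ 0.7 -0.3 -1.3] barz 0.1753
```

```bash
python3 -m jog '[[[0,0,0,0,0,0,0.589]]]'; python3 -c "from h import *; card()";python3 -m jog '[[[0,0,0,0,0,0,0.592]]]'; python3 -c "from h import *; card()"; python3 -m jog '[[[0,0,0,0,0,0,0.594]]]'; python3 -c "from h import *; card()";python3 -m jog '[[[0,0,0,0,0,0,0.596]]]'; python3 -c "from h import *; card()"
```

```text
clock: 8.95
eef_pos: [0.4464, -0.2311, 0.1522]
ee_rot: [0.463, -0.463, 0.535, -0.535]
force: [-0.0, -0.6, -1.7]
grip_width: 0.591
side n 673 angle [ 7.8  8.8 12.3] maxr 0.141 t 8.95 g 0.591 F [-0.  -0.6 -1.7] barz 0.1752
clock: 9.1
eef_pos: [0.4464, -0.2311, 0.1522]
ee_rot: [0.463, -0.463, 0.535, -0.535]
force: [0.4, -0.2, -0.1]
grip_width: 0.596
side n 672 angle [ 7.8  8.7 12.3] maxr 0.141 t 9.1 g 0.596 F [ 0.4 -0.2 -0.1] barz 0.1752
clock: 9.25
eef_pos: [0.4465, -0.2311, 0.1522]
ee_rot: [0.463, -0.463, 0.535, -0.535]
force: [0.5, -0.3, -0.5]
grip_width: 0.594
side n 673 angle [ 7.8  8.7 12.2] maxr 0.14 t 9.25 g 0.594 F [ 0.5 -0.3 -0.5] barz 0.1752
clock: 9.4
eef_pos: [0.4465, -0.2312, 0.1522]
ee_rot: [0.463, -0.463, 0.535, -0.535]
force: [0.1, 0.4, -1.2]
grip_width: 0.599
side n 673 angle [ 7.7  8.6 12.2] maxr 0.141 t 9.4 g 0.599 F [ 0.1  0.4 -1.2] barz 0.1752
```

```bash
python3 -m jog '[[[0,0,0,0,0,0,0.599]]]'; python3 -c "from h import *; card()";python3 -m jog '[[[0,0,0,0,0,0,0.602]]]'; python3 -c "from h import *; card()"; python3 -m jog '[[[0,0,0,0,0,0,0.604]]]'; python3 -c "from h import *; card()";python3 -m jog '[[[0,0,0,0,0,0,0.606]]]'; python3 -c "from h import *; card()"
```

```text
clock: 9.55
eef_pos: [0.4465, -0.2312, 0.1523]
ee_rot: [-0.463, 0.463, -0.535, 0.535]
force: [-0.3, 0.1, -0.7]
grip_width: 0.597
side n 625 angle [13.1 14.  17.7] maxr 0.141 t 9.55 g 0.597 F [-0.3  0.1 -0.7] barz 0.1753
clock: 9.7
eef_pos: [0.4466, -0.2312, 0.1523]
ee_rot: [-0.463, 0.463, -0.535, 0.535]
force: [0.5, -0.3, -0.6]
grip_width: 0.601
side n 129 angle [50.6 51.8 54.2] maxr 0.144 t 9.7 g 0.601 F [ 0.5 -0.3 -0.6] barz 0.1753
clock: 9.85
eef_pos: [0.4464, -0.2311, 0.1522]
ee_rot: [0.463, -0.463, 0.535, -0.535]
force: [-1.3, -0.9, -1.4]
grip_width: 0.602
side n 267 angle [108.  108.9 109.6] maxr 0.145 t 9.85 g 0.602 F [-1.3 -0.9 -1.4] barz 0.1752
clock: 10.0
eef_pos: [0.4464, -0.2311, 0.1522]
ee_rot: [0.463, -0.463, 0.535, -0.535]
force: [-0.5, 0.5, -0.5]
grip_width: 0.607
side n 183 angle [103.6 104.4 105.3] maxr 0.146 t 10.0 g 0.607 F [-0.5  0.5 -0.5] barz 0.1752
```

```bash
python3 -m jog '[[[0,0,0,0,0,0,0.606],[0,0,0,0,0,0,0.606]]]'; python3 -c "from h import *; card()";python3 -m jog '[[[0,0,0,0,0,0,0.607]]]'; python3 -c "from h import *; card()";python3 -m jog '[[[0,0,0,0,0,0,0.607]]]'; python3 -c "from h import *; p=card(); save(p,'s5.png',(260,270,400,375),5)"
```

```text
clock: 10.25
eef_pos: [0.4465, -0.2312, 0.1523]
ee_rot: [-0.463, 0.463, -0.535, 0.535]
force: [-0.4, -0.7, -0.5]
grip_width: 0.602
side n 39 angle [90.5 91.7 92.8] maxr 0.144 t 10.25 g 0.602 F [-0.4 -0.7 -0.5] barz 0.1753
clock: 10.4
eef_pos: [0.4464, -0.2311, 0.1523]
ee_rot: [0.463, -0.463, 0.535, -0.535]
force: [0.2, -0.4, -1.5]
grip_width: 0.606
side n 32 angle [88.7 89.4 91. ] maxr 0.143 t 10.4 g 0.606 F [ 0.2 -0.4 -1.5] barz 0.1753
clock: 10.55
eef_pos: [0.4465, -0.2311, 0.1523]
ee_rot: [0.463, -0.463, 0.535, -0.535]
force: [0.0, -0.0, -1.5]
grip_width: 0.603
side n 48 angle [91.1 92.  94.2] maxr 0.142 t 10.55 g 0.603 F [ 0.  -0.  -1.5] barz 0.1753
```

View pics/s5.png

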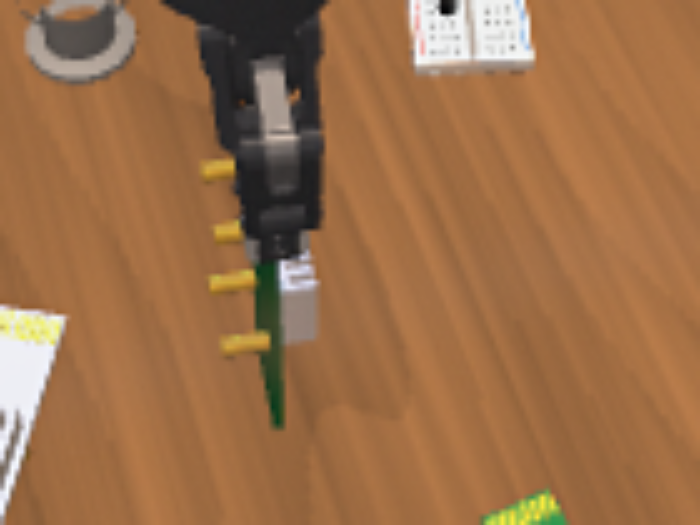

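```bash
python3 -m jog '[[[0,0,0,0,0,0,0.5],[0,0,0,0,0,0,0.3],[0,0,0,0,0,0,0]]]'
python3 - <<'E'
from h import *
card()
import cv2
T=arm.capture("top");S=arm.capture("side")
a=np.radians(13.3); X=np.array([np.cos(a),np.sin(a),0]); Y=np.array([-np.sin(a),np.cos(a),0])
for n,p in(("top",T),("side",S)):
    im=cv2.imread("pics/%s0.png"%n); K=np.array(p["K"]); Rw=rot(p["orientation"]); o=np.array(p["origin"])
    c=np.array([.567,.2535,0])
    def prof(h,ys,ss):
        P=c+ss[None,:,None]*X+ys[:,None,None]*Y; P[...,2]=h
        q=Rw.inv().apply((P-o).reshape(-1,3)); u=K[0,0]*q[:,0]/-q[:,2]+K[0,2]; v=K[1,1]*-q[:,1]/-q[:,2]+K[1,2]
        return cv2.remap(im,u.reshape(P.shape[:2]).astype(np.float32),v.reshape(P.shape[:2]).astype(np.float32),cv2.INTER_LINEAR)
    ss=np.arange(-.02,.0201,.001)
    r=prof(.058,np.arange(-.02,.021,.002),ss).mean(2)
    for k,t in (("all",r),("y-",r[:7]),("y+",r[-7:])): print(n,k,t.mean(0).round().astype(int).tolist())
    # ends of plate along y: use s of brightest
    i=r.mean(0).argmax(); yy=np.arange(-.05,.0501,.002); print("  y",(ss[i]).round(3),prof(.058,yy,ss[i:i+1]).mean(2)[:,0].round().astype(int).tolist())
E
```

```text
clock: 10.9
eef_pos: [0.4465, -0.2311, 0.1523]
ee_rot: [0.463, -0.463, 0.535, -0.535]
force: [-0.8, -0.9, -1.5]
grip_width: 0.572
side n 38 angle [89.9 90.9 92. ] maxr 0.143 t 10.9 g 0.572 F [-0.8 -0.9 -1.5] barz 0.1753
top all [90, 90, 90, 91, 92, 94, 97, 101, 107, 113, 119, 126, 136, 148, 163, 179, 194, 204, 207, 204, 193, 176, 154, 129, 106, 85, 70, 60, 56, 54, 53, 53, 54, 56, 59, 62, 66, 70, 75, 81, 88]
top y- [90, 90, 90, 90, 92, 94, 97, 101, 107, 113, 120, 127, 136, 148, 163, 179, 193, 204, 207, 204, 194, 176, 155, 129, 105, 83, 68, 56, 52, 49, 48, 49, 50, 52, 55, 59, 63, 67, 72, 78, 86]
top y+ [90, 90, 90, 91, 92, 94, 98, 102, 107, 113, 119, 127, 136, 149, 164, 180, 196, 205, 209, 206, 195, 179, 157, 134, 111, 93, 78, 70, 65, 63, 62, 62, 62, 64, 66, 69, 73, 76, 80, 86, 92]
  y -0.002 [89, 89, 91, 93, 100, 112, 136, 166, 190, 204, 209, 210, 209, 207, 207, 207, 208, 209, 208, 207, 207, 207, 209, 207, 205, 204, 205, 207, 207, 207, 208, 208, 210, 211, 208, 209, 210, 210, 212, 207, 203, 195, 171, 144, 123, 114, 114, 113, 112, 112, 114]
side all [116, 117, 118, 119, 120, 121, 122, 123, 124, 127, 133, 144, 157, 169, 178, 187, 197, 205, 197, 172, 135, 99, 73, 61, 59, 61, 62, 65, 69, 74, 79, 83, 87, 89, 90, 90, 93, 98, 104, 111, 116]
side y- [127, 127, 127, 127, 126, 126, 126, 126, 126, 127, 131, 139, 150, 162, 171, 178, 189, 200, 198, 174, 132, 91, 58, 42, 38, 39, 42, 46, 50, 57, 64, 71, 76, 78, 79, 80, 85, 92, 100, 108, 113]
side y+ [106, 106, 105, 105, 106, 109, 112, 116, 120, 127, 138, 153, 171, 185, 194, 202, 209, 210, 200, 180, 152, 125, 106, 100, 101, 101, 100, 101, 105, 108, 111, 113, 114, 114, 112, 109, 107, 108, 112, 117, 121]
  y -0.003 [85, 100, 115, 121, 120, 118, 131, 153, 190, 208, 212, 214, 203, 193, 202, 204, 195, 208, 195, 199, 208, 193, 207, 207, 192, 212, 199, 196, 219, 205, 206, 223, 206, 212, 216, 205, 215, 212, 205, 219, 207, 203, 226, 173, 133, 112, 112, 112, 113, 113, 113]
```

```bash
python3 -m jog '[[[0,-1.5,0,0,-0.126,0,0],[0,-2.5,0,0,-0.126,0,0],[0,-2.5,0,0,-0.125,0,0],[-1.7,0,0.9,0,0,0,0],[-3.4,0,1.8,0,0,0,0]]]'; python3 -m jog '[[[-3.4,0,1.8,0,0,0,0],[-3.4,0,1.8,0,0,0,0],[-3.4,0,1.8,0,0,0,0],[-3.4,0,1.8,0,0,0,0],[-3.4,0,1.8,0,0,0,0]]]'; python3 -m jog '[[[-3.4,0,1.8,0,0,0,0],[-3.4,0,1.8,0,0,0,0],[-3.4,0,1.8,0,0,0,0],[-3.4,0,1.8,0,0,0,0],[-3.4,0,1.8,0,0,0,0]]]'; python3 -m jog '[[[-3.4,0,1.8,0,0,0,0],[-1.7,0,0.9,0,0,0,0],[0,0,0,0,0,0,0],[0,0,0,0,0,0,0]]]';python3 -c "from h import *; st(); card()"
```

```text
clock: 11.55
eef_pos: [0.4609, -0.1774, 0.2182]
ee_rot: [-0.554, 0.554, -0.439, 0.441]
force: [0.3, 1.6, -1.7]
grip_width: 0.575
clock: 12.05
eef_pos: [0.5095, 0.0124, 0.2173]
ee_rot: [0.555, -0.555, 0.439, -0.439]
force: [0.3, -0.2, -2.1]
grip_width: 0.572
clock: 12.55
eef_pos: [0.5578, 0.1986, 0.2172]
ee_rot: [-0.555, 0.555, -0.439, 0.439]
force: [0.8, -0.3, -1.1]
grip_width: 0.573
clock: 12.95
eef_pos: [0.5718, 0.2521, 0.2168]
ee_rot: [-0.554, 0.555, -0.439, 0.439]
force: [-0.4, -0.8, -1.2]
grip_width: 0.577
t 12.95 p [0.5718 0.2521 0.2168] F [-0.4 -0.8 -1.2] g 0.577
[[0.231, -0.001, 0.973], [-0.973, -0.001, 0.231], [0.001, -1.0, -0.001]] [-0.51  0.49  0.    1.85 -0.    0.8  -1.84]
side n 257 angle [90.8 91.7 93.6] maxr 0.146 t 12.95 g 0.577 F [-0.4 -0.8 -1.2] barz 0.2398
```

```bash
python3 -m jog '[[[0,1.5,0,0,0,0,0],[0,1.5,0,0,0,0,0],[0,0,0,0,0,0,0],[0,0,0,0,0,0,0]]]'
python3 - <<'E'
from h import *
s=st(); p=card(); save(p,"s6.png",(270,130,350,215),7); np.save("s6.npy",p["frame"])
# project predicted foot corners (mid-plane +-2mm) and lip line for comparison
m=rot(s["ee_rot"]).as_matrix(); g=np.array(s["eef_pos"])-.023*m[:,1]
K=np.array(p["K"]); o=np.array(p["origin"]); Rw=rot(p["orientation"])
def px(P):
    q=Rw.inv().apply(np.array(P)-o); return (K[0,0]*q[0]/-q[2]+K[0,2]-270)*7,(K[1,1]*q[1]/q[2]+K[1,2]-130)*7
for w in(.02,-.02):
  for d in(-.002,.002): print("foot",w,d,np.round(px(g+.14*m[:,1]+w*m[:,0]+d*m[:,2])))
E
```

```text
clock: 13.4
eef_pos: [0.5723, 0.2515, 0.1875]
ee_rot: [-0.554, 0.555, -0.439, 0.439]
force: [-0.0, 0.5, -0.6]
grip_width: 0.575
t 13.4 p [0.5723 0.2515 0.1875] F [-0.   0.5 -0.6] g 0.575
[[0.229, -0.0, 0.973], [-0.973, -0.001, 0.229], [0.001, -1.0, -0.001]] [-0.51  0.53  0.    1.88 -0.    0.74 -1.84]
side n 251 angle [90.4 91.6 93.5] maxr 0.148 t 13.4 g 0.575 F [-0.   0.5 -0.6] barz 0.2105
foot 0.02 -0.002 [292. 365.]
foot 0.02 0.002 [301. 362.]
foot -0.02 -0.002 [242. 313.]
foot -0.02 0.002 [251. 310.]
```

View pics/s6.png

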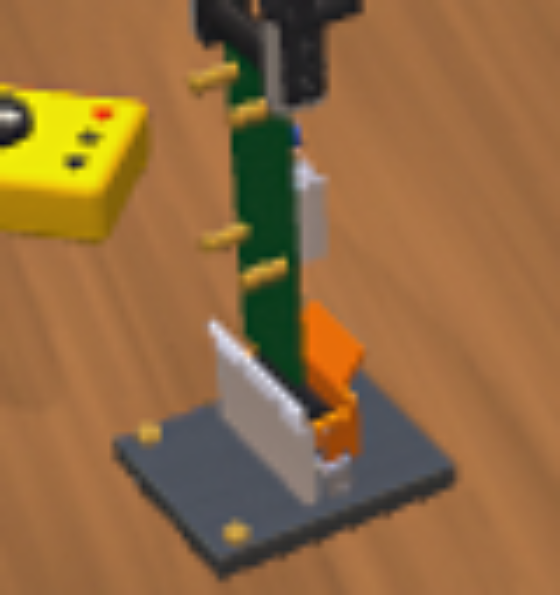

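```bash
cat > meas.py <<'E'
from h import *
s=arm.sense(); a=np.radians(13.3); X=np.array([np.cos(a),np.sin(a),0]); Y=np.array([-np.sin(a),np.cos(a),0]); c=np.array([.567,.2535,0])
m=rot(s["ee_rot"]).as_matrix(); e=np.array(s["eef_pos"]); print("tcp s",((e-c)@X).round(4),"y",((e-c)@Y).round(4),"z",e[2].round(4),"F",np.round(s["force"],1),"t",s["clock"])
p=arm.capture("side"); K=np.array(p["K"]); o=np.array(p["origin"]); Rw=rot(p["orientation"])
f=cv2.cvtColor(p["frame"],cv2.COLOR_RGB2HSV); G=(f[...,0]>45)&(f[...,0]<85)&(f[...,1]>120)&(f[...,2]<140)
M=np.zeros_like(G); M[100:220,280:340]=True; G&=M
q=cloud(p,cv2.erode(G.astype(np.uint8),np.ones((3,3)))>0)-c
for lo in np.arange(.05,.18,.02):
    k=(q[:,2]>lo)&(q[:,2]<lo+.02)&(abs(q@X)<.03)
    if k.sum()>3: print("z",lo.round(3),"n",k.sum(),"back s",np.median(q[k]@X).round(4),"y mid",np.percentile(q[k]@Y,[2,98]).mean().round(4))
W=M&(f[...,1]<50)&(f[...,2]>140); w=cloud(p,W)-c; k=(abs(w@X)<.015)&(abs(w@Y)<.034)
for lo in(.015,.025,.035,.045,.052):
    j=k&(w[:,2]>lo)&(w[:,2]<lo+.01); 
    if j.sum(): print("plate back z",lo,j.sum(),np.percentile(w[j]@X,[10,50,90]).round(4))
def px(P):
    r=Rw.inv().apply(P-o); return np.array([K[0,0]*r[0]/-r[2]+K[0,2],K[1,1]*r[1]/r[2]+K[1,2]])
b=e-.018*m[:,1]; d=[]
for h in(.04,.06,.08,.1):   # outline at heights on card: distance from bar
    C=b+h*m[:,1]
    for w_,d_,side in((.02,.002,1),(-.02,-.002,0)):
        u,v=px(C+w_*m[:,0]+d_*m[:,2]); r=int(round(v)); cols=np.nonzero(G[r])[0]
        if len(cols): print("h",h,"R" if side else "L","pred u",u.round(1),"obs",cols.max()+.5 if side else cols.min()-.5)
print("px per mm s",(px(C+.001*m[:,2])-px(C)).round(3),"per mm y",(px(C-.001*m[:,0])-px(C)).round(3))
E
python3 meas.py
```

```text
tcp s 0.005 y -0.0027 z 0.1879 F [ 1.   0.1 -1.6] t 13.45
z 0.07 n 35 back s 0.0027 y mid -0.0064
z 0.09 n 8 back s 0.0029 y mid -0.009
z 0.11 n 16 back s 0.003 y mid -0.0046
z 0.13 n 39 back s 0.0026 y mid -0.0064
z 0.15 n 25 back s 0.0029 y mid -0.0064
z 0.17 n 5 back s 0.0021 y mid -0.0075
plate back z 0.015 31 [-0.0019 -0.0012  0.0092]
plate back z 0.025 27 [-0.0022 -0.0009  0.0002]
plate back z 0.035 17 [-0.0026 -0.0014 -0.    ]
plate back z 0.045 24 [-0.0023 -0.0012  0.0001]
plate back z 0.052 22 [-0.0041 -0.0025 -0.0015]
h 0.04 R pred u 311.6 obs 310.5
h 0.04 L pred u 302.7 obs 302.5
h 0.06 R pred u 311.9 obs 311.5
h 0.06 L pred u 303.1 obs 303.5
h 0.08 R pred u 312.2 obs 311.5
h 0.08 L pred u 303.5 obs 303.5
h 0.1 R pred u 312.5 obs 312.5
h 0.1 L pred u 303.9 obs 304.5
px per mm s [ 0.328 -0.116] per mm y [-0.182 -0.184]
```

```bash
python3 -m jog '[[[-0.2,0,0.05,0,0,0,0],[0,0.5,0,0,0,0,0],[0,0.5,0,0,0,0,0],[0,0.3,0,0,0,0,0],[0,0,0,0,0,0,0]]]'; python3 meas.py; python3 -c "
from h import *
p=arm.capture('side'); save(p,'s7.png',(270,130,350,215),7)"
```

```text
clock: 14.0
eef_pos: [0.5719, 0.2549, 0.1735]
ee_rot: [-0.554, 0.555, -0.439, 0.438]
force: [-0.1, -1.1, -2.1]
grip_width: 0.575
tcp s 0.0051 y 0.0002 z 0.1735 F [-0.1 -1.1 -2.1] t 14.0
z 0.05 n 17 back s 0.0048 y mid -0.0013
z 0.07 n 16 back s 0.0047 y mid -0.0056
z 0.09 n 11 back s 0.0043 y mid -0.0017
z 0.11 n 32 back s 0.0038 y mid -0.0024
z 0.13 n 33 back s 0.0035 y mid -0.0013
z 0.15 n 6 back s 0.0027 y mid -0.0029
plate back z 0.015 39 [-0.0023 -0.0013  0.0099]
plate back z 0.025 26 [-0.002  -0.0012  0.0003]
plate back z 0.035 12 [-0.0019 -0.0008  0.0001]
plate back z 0.045 24 [-0.0023 -0.0011  0.0005]
plate back z 0.052 22 [-0.0041 -0.0027 -0.001 ]
h 0.04 R pred u 311.3 obs 310.5
h 0.06 R pred u 311.6 obs 311.5
h 0.06 L pred u 302.9 obs 302.5
h 0.08 R pred u 311.9 obs 311.5
h 0.08 L pred u 303.3 obs 303.5
h 0.1 R pred u 312.2 obs 312.5
h 0.1 L pred u 303.7 obs 304.5
px per mm s [ 0.325 -0.116] per mm y [-0.181 -0.184]
```

View pics/s7.png

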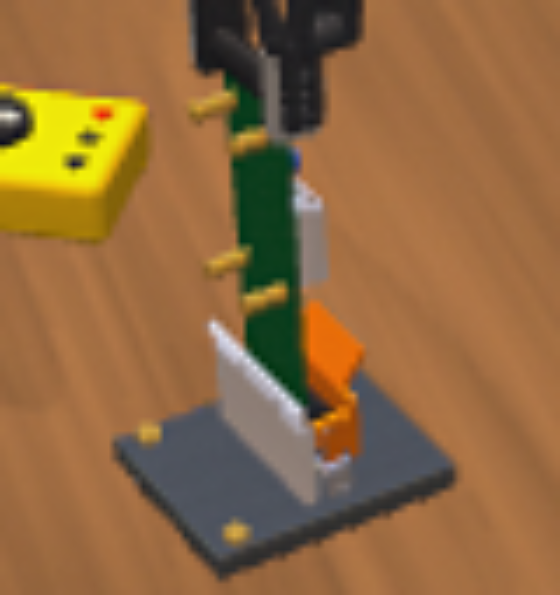

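```bash
python3 -m jog '[[[0,0,0.15,0,0,0,0],[0,0.4,0,0,0,0,0],[0,0.4,0,0,0,0,0],[0,0.2,0,0,0,0,0]]]'; python3 meas.py | grep -v "^h\|plate"; python3 -m jog '[[[0,0.3,0,0,0,0,0],[0,0.3,0,0,0,0,0],[0,0,0,0,0,0,0]]]'; python3 meas.py | grep -v "^h\|plate"
```

```text
clock: 14.5
eef_pos: [0.5739, 0.2554, 0.1642]
ee_rot: [0.555, -0.554, 0.439, -0.439]
force: [-0.6, -0.4, 2.1]
grip_width: 0.574
tcp s 0.0071 y 0.0003 z 0.1642 F [-0.6 -0.4  2.1] t 14.5
z 0.05 n 13 back s 0.0052 y mid -0.0056
z 0.07 n 9 back s 0.0054 y mid -0.0035
z 0.09 n 22 back s 0.0048 y mid -0.0001
z 0.11 n 38 back s 0.005 y mid -0.0011
z 0.13 n 20 back s 0.0049 y mid -0.0072
px per mm s [ 0.322 -0.117] per mm y [-0.18  -0.184]
clock: 14.85
eef_pos: [0.5733, 0.2552, 0.1576]
ee_rot: [-0.554, 0.555, -0.439, 0.438]
force: [0.8, 0.7, -1.6]
grip_width: 0.577
tcp s 0.0066 y 0.0002 z 0.1576 F [ 0.8  0.7 -1.6] t 14.85
z 0.05 n 9 back s 0.0055 y mid -0.0101
z 0.07 n 7 back s 0.0051 y mid -0.0006
z 0.09 n 28 back s 0.0048 y mid -0.0011
z 0.11 n 35 back s 0.0047 y mid -0.0008
z 0.13 n 11 back s 0.0045 y mid -0.0053
px per mm s [ 0.321 -0.116] per mm y [-0.179 -0.184]
```

```bash
python3 -m jog '[[[0,0.4,0,0,0,0,0],[0,0.4,0,0,0,0,0],[0,0.4,0,0,0,0,0],[0,0.4,0,0,0,0,0],[0,0.3,0,0,0,0,0]]]'; python3 -m jog '[[[0,0.2,0,0,0,0,0],[0,0,0,0,0,0,0]]]'; python3 meas.py | grep -v "^h\|plate";python3 -m jog '[[[0,0.15,0,0,0,0,0],[0,0,0,0,0,0,0]]]'; python3 -c "
from h import *
p=arm.capture('side'); save(p,'s8.png',(270,130,350,215),7)"
```

```text
clock: 15.4
eef_pos: [0.5736, 0.2553, 0.1388]
ee_rot: [-0.555, 0.555, -0.439, 0.438]
force: [0.5, -0.2, 0.1]
grip_width: 0.57
clock: 15.6
eef_pos: [0.5734, 0.2553, 0.1368]
ee_rot: [-0.554, 0.555, -0.439, 0.438]
force: [0.6, 0.6, -3.2]
grip_width: 0.574
tcp s 0.0067 y 0.0002 z 0.1368 F [ 0.6  0.6 -3.2] t 15.6
z 0.05 n 5 back s 0.0055 y mid 0.0005
z 0.07 n 32 back s 0.0051 y mid -0.0027
z 0.09 n 26 back s 0.0047 y mid -0.0042
z 0.11 n 8 back s 0.005 y mid -0.0026
px per mm s [ 0.317 -0.117] per mm y [-0.177 -0.185]
clock: 15.85
eef_pos: [0.5743, 0.2556, 0.1366]
ee_rot: [0.555, -0.554, 0.438, -0.439]
force: [-0.9, 0.1, 5.3]
grip_width: 0.571
```

View pics/s8.png

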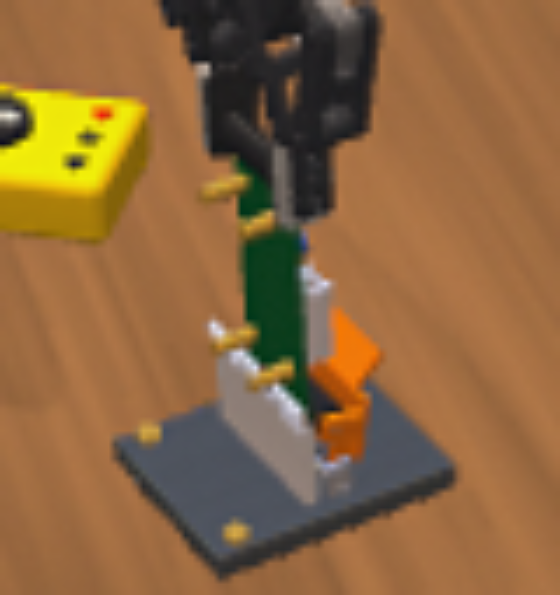

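```bash
python3 -m jog '[[[0,0.15,0,0,0,0,0],[0,0,0,0,0,0,0]]]';python3 -m jog '[[[0,0.1,0,0,0,0,0],[0,0,0,0,0,0,0]]]'
```

```text
clock: 16.1
eef_pos: [0.5754, 0.256, 0.1364]
ee_rot: [0.556, -0.553, 0.438, -0.439]
force: [-0.4, -1.6, 15.2]
grip_width: 0.576
clock: 16.3
eef_pos: [0.5762, 0.2562, 0.1363]
ee_rot: [0.557, -0.553, 0.438, -0.44]
force: [-0.6, -1.2, 20.6]
grip_width: 0.575
```

```bash
python3 -m jog '[[[0,-0.3,0,0,0,0,0.5],[0,-0.05,0,0,0,0,0.59],[0,0,0,0,0,0,0.6],[0,0,0,0,0,0,0.605],[0,0,0,0,0,0,0.61]]]';python3 -m jog '[[[0,0,0,0,0,0,0.63],[0,0,0,0,0,0,0.66],[0,0,0,0,0,0,0.7],[0,0,0,0,0,0,0.8],[0,0,0,0,0,0,0.9]]]'; python3 meas.py | grep -v "^h\|plate"; python3 -c "
from h import *
p=arm.capture('side'); save(p,'s9.png',(270,130,350,215),7)"
```

```text
clock: 16.8
eef_pos: [0.5735, 0.2553, 0.1364]
ee_rot: [-0.555, 0.555, -0.439, 0.438]
force: [0.3, 0.6, -0.0]
grip_width: 0.611
clock: 17.3
eef_pos: [0.5736, 0.2553, 0.1367]
ee_rot: [-0.555, 0.555, -0.439, 0.439]
force: [0.2, -0.8, -0.5]
grip_width: 0.895
tcp s 0.0069 y 0.0003 z 0.1367 F [ 0.2 -0.8 -0.5] t 17.3
z 0.07 n 27 back s 0.0046 y mid -0.0005
z 0.09 n 29 back s 0.0043 y mid -0.0028
z 0.11 n 11 back s 0.0048 y mid -0.0067
px per mm s [ 0.317 -0.117] per mm y [-0.177 -0.185]
```

View pics/s9.png

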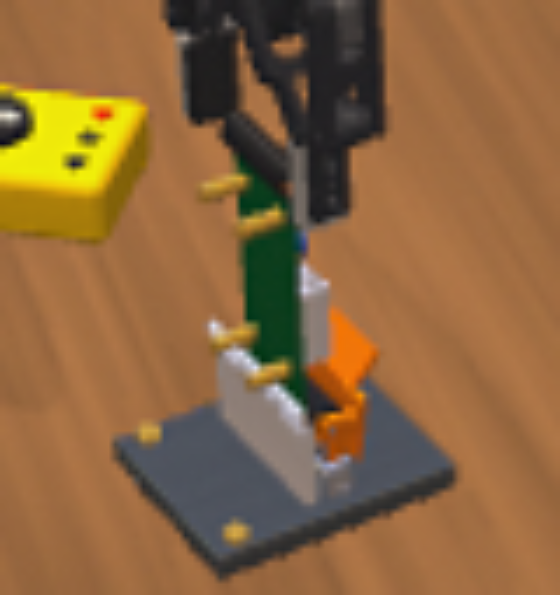

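Card stands by itself with the fingers clear of the bar ends. Retreat straight up and check.

```bash
python3 -m jog '[[[0,-1,0,0,0,0,1],[0,-2,0,0,0,0,1],[0,-3,0,0,0,0,1],[0,-4,0,0,0,0,1],[0,-4,0,0,0,0,1]]]';python3 -m jog '[[[4,-1,-2,0,0,0,1],[4,0,-2,0,0,0,1],[4,0,-2,0,0,0,1],[4,0,-2,0,0,0,1],[4,0,-2,0,0,0,1]]]'; python3 -m jog '[[[0,0,0,0,0,0,1],[0,0,0,0,0,0,1],[0,0,0,0,0,0,1],[0,0,0,0,0,0,1],[0,0,0,0,0,0,1]]]'; python3 meas.py | grep -v "^h\|plate"; python3 -c "
from h import *
p=arm.capture('side'); save(p,'s10.png')
f=p['frame']; c=cloud(p,p['z_map']>0)-[.573,.2545,0]; k=(abs(c[:,0])<.04)&(abs(c[:,1])<.04); print('top z',np.percentile(c[k,2],99.5),c[k,2].max())"
```

```text
clock: 17.9
eef_pos: [0.5734, 0.2551, 0.2788]
ee_rot: [-0.555, 0.555, -0.439, 0.439]
force: [0.7, 0.7, 0.2]
grip_width: 0.998
clock: 18.4
eef_pos: [0.5218, 0.036, 0.2877]
ee_rot: [0.555, -0.554, 0.438, -0.439]
force: [0.2, -0.1, 0.5]
grip_width: 1.002
clock: 18.9
eef_pos: [0.5227, 0.0388, 0.2867]
ee_rot: [-0.555, 0.555, -0.438, 0.438]
force: [-0.3, -0.1, -0.3]
grip_width: 1.003
tcp s -0.0925 y -0.1987 z 0.2867 F [-0.3 -0.1 -0.3] t 18.9
z 0.07 n 26 back s 0.0047 y mid -0.0008
z 0.09 n 29 back s 0.0045 y mid -0.0027
z 0.11 n 9 back s 0.004 y mid -0.0077
px per mm s [ 0.404 -0.152] per mm y [-0.228 -0.24 ]
top z 0.15979627079110711 0.1603344492635278
```

View pics/s10.png

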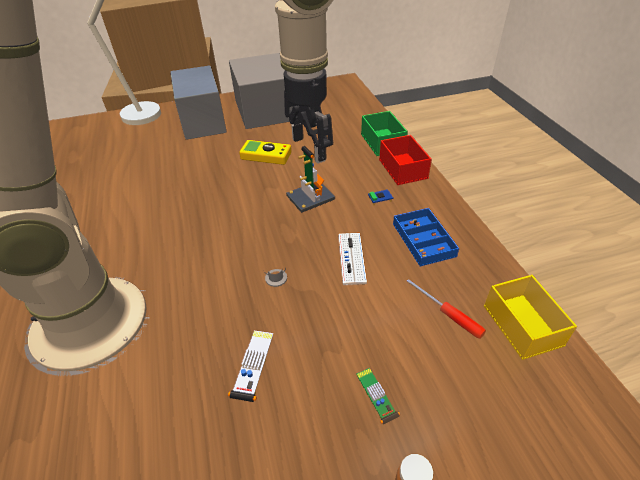

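```bash
python3 -c "
from station import arm
print(arm.finish_job())"
```

```text
the job is handed in; nothing more can be done
None
```

The green card now stands upright in the card stand, held by the sprung roller arm with its component side towards that arm. I handed the job in at about 19 s, and no verdict is reported.

I gripped the larger green card by the two ends of its bar, lifted it and eased the grip until it swung down to plumb. I then tightened again and pushed its lower edge down between plate and roller to the floor. The force rose to about 20 N there without the card moving further down. I took the load off, released the card and moved the arm away.

**Last checks:**
- **Height:** the highest point over the stand measured 0.160 m. A card resting on the floor should reach about 0.159 m.
- **Upright:** the back of the card was plumb to within about 1 mm over the part I measured. The orange arm had moved back, so the card is behind the roller.
- **Middle of the plate:** the gripper was about 1 mm from the plate's middle when it let go. The depth readings of the card itself scattered by 1 to 8 mm, because part of it was hidden.
- **Other things:** in the last picture the bystanders and the two other cards look to be where they started. I did not measure them.

**Disagreement:** the two cameras differed by about 3 mm on where the plate is. As a result the card's edge seems to have touched the plate's lip on the way in and slid along it. I corrected by about 1.5 mm before pushing it past the roller.

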